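Square a microtube rack into the code reader's corner and hold it

TASK

The code reader has to scan the green microtube rack. Clear the two stray samples off its glass first, putting each into the grey tray that holds its own kind (round screw-cap vial with the vials, square cuvette with the cuvettes), then set the rack flat on the glass and push it into the corner of the two metal rails, long side against the long rail and end against the short rail, until both touch and it sits square. Leave the other things on the bench where they are, and finish still holding the rack firmly pressed against both rails, because it must not shift during the scan.

Things in the scene. Friction and masses are not known exactly. Their poses are not given: they have to be found in the camera images.
- rack: loose green microtube rack, a block 58 mm (x) by 124 mm (y) by 42 mm high with plain upright sides, 150 to 350 g; white tube lids stand up to 6 mm above its top and stay in it. Starts on the bench. Origin: centre of its underside. It may go into the corner either end first. It slides on the glass and along the rails with a friction coefficient of about 0.5 to 0.75, so weight put on it while sliding drags
- vial: stray round flat-bottomed screw-cap vial, 22 mm in diameter with the cap as wide as the body, 54 mm tall, about 22 g, standing upright on the reader's glass. Origin: centre of its underside
- cuvette: stray square cuvette with a flat stopper, 12.5 x 12.5 mm, 46 mm tall, about 12 g, standing upright on the reader's glass, sides along its own x and y axes. Origin: centre of its underside
- vial_bin: open grey tray fixed on the bench, outside 110 x 110 mm, 32 mm high, walls 4 mm; axes along its sides, x away from the robot at yaw 0. Both trays are the same; they are told apart by what they hold. Origin: centre of its underside. Two round vials already stand in its far half (at x = +30 mm, y = +26 and -26 mm in its frame); the near half is free. It does no harm if they shift or tip over inside the tray
- vial_bin_in (a point): centre of the inner floor of the vial tray, 4 mm above the bench; same axes as the tray
- cuvette_bin: open grey tray fixed on the bench, outside 110 x 110 mm, 32 mm high, walls 4 mm; axes along its sides, x away from the robot at yaw 0. Both trays are the same; they are told apart by what they hold. Origin: centre of its underside. Two square cuvettes already stand in its far half (at x = +30 mm, y = +26 and -26 mm in its frame); the near half is free. It does no harm if they shift or tip over inside the tray
- cuvette_bin_in (a point): centre of the inner floor of the cuvette tray, 4 mm above the bench; same axes as the tray
- scanner: rack code reader, a white flat housing fixed on the bench, 190 mm (x) by 260 mm (y), 55 mm high, with a level glass window in its top; rails apart, nothing stands above the glass. Its x axis points away from the robot at yaw 0, y to the left. Origin: centre of its underside
- corner (a point): the point on the reader's glass (55 mm above the bench) where the inner faces of the two rails meet; same axes as the reader. The rack lies on the -x, -y side of it: seated, with its long axis along the reader's y, its origin is at x = -29, y = -62, z = 0 mm in this frame
- long_rail: rigid aluminium rail along the reader's y axis on the far (+x) side of the glass, 150 mm long, 10 mm wide, standing 8 mm above the glass; its inner face looks to the reader's -x. Origin: centre of its underside
- short_rail: rigid aluminium rail along the reader's x axis on the left (+y) side of the glass, 70 mm long, 10 mm wide, standing 8 mm above the glass; its inner face looks to the reader's -y. Origin: centre of its underside
- tube_stand: bystander, to be left alone: two-tier stand of red-capped blood tubes, 66 x 130 mm, 108 mm tall, behind the reader. Origin: centre of its underside
- pipette: bystander, to be left alone: hand pipette lying on the bench left of the reader, 235 mm long along its own x axis, about 27 mm high. Origin: centre of its underside
- marker: bystander, to be left alone: marker pen lying on the bench between the rack and the reader, on their near side, 136 mm long along its own x axis, 13 mm thick. Origin: centre of its underside
- buffer_bottle: bystander, to be left alone: buffer bottle with a blue cap, 60 mm in diameter, 115 mm tall, behind the bins and the reader. Origin: centre of its underside
- dish: bystander, to be left alone: closed culture dish, 90 mm in diameter, 15 mm high, right of the rack and bins. Origin: centre of its underside
- timer: bystander, to be left alone: flat bench timer, 62 x 70 x 16 mm, right of the rack. Origin: centre of its underside

How it is judged:
By the outcome, as a careful person would: the job done as asked, in the order asked, and still so for the second after the job is handed in, while the arm keeps its last pose, push and grip.
It also fails if it takes over 72 s, if anything falls off the work surface, if the arm or the gripper's body presses on something with over 40 N, if the wrist force passes 120 N, or if a joint passes its speed limit or range.

ROBOT

A 6-joint arm with a two-finger parallel gripper is mounted at the origin on the work surface. World frame = base frame: x ahead of the robot, y to its left, z up, the work surface at z = 0. Lengths are in mm, angles in rad, forces in N, time in s.
With the tool pointing down it reaches from about 275 to 725 mm from the base axis. Payload 5.6 kg.
Tool frame: the origin (TCP) lies midway between the tips of the shut fingers; the grasp point (between the pads) lies 19 mm behind it; z points along the fingers, y is the line along which they close (so a half turn about z gives the same grasp; the last joint's range is limited). The gripper opens to 85 mm and grips with 20 to 120 N. Pads are 22 mm wide; open, the fingers measure 114 mm over their backs; the gripper's body (76 mm by 85 mm) begins 54 mm behind the grasp point. The pads swing forward as they close: fully open they stand 13 mm farther back than shut.
Start: joints at [-1.046, 0.255, 0.108, 0, -1.424, -0.285], TCP at [130.65, -534.25, 199.283] pointing down, gripper open.
Joint ranges: [-2.95, 2.95], [-1.21, 1.97], [-1.09, 1.5], [-2.87, 1.71], [-2.94, -0.07], [-3.05, 3.05]. Speed limits (rad/s): [2.57, 2.57, 3.14, 3.14, 3.14, 3.14].

INTERFACE

Orientations are given as a rotation vector (axis times angle).
In Python, from plant import read_state, cams, order gives the robot as it stands.
- The arm moves only by the tool servo_tool, never from a script. Its argument "series" is a list that holds one entry, the list of rows, each a list of 4 numbers: the shift along the world's x, y, z in cm, then the turn about the world's z in rad. A call has 1 to 20 rows; each row is the pose to reach, as a shift and turn from the pose commanded when the call began; what a row does not reach only later rows make up. A row lasts 1/8 s, in which the tool goes at most 62.5 mm and 10.7 degrees, less where a joint would pass 70% of its speed; a pose out of reach is approached as far as the arm can. A call with a gripper value outside its range is refused whole. "grip" is the closure in counts, from 0 (fully open) to 255 (shut), set as the call begins (left out, the last holds). The fingers move at their own pace and stop on an object; "force" is the grip in N (left out, the last holds). Time passes only in rows, so rows that repeat a pose let the fingers close. It gives the time, the measured TCP pose, the force, the opening and the grip force at its end, in the units of the state.
- read_state(): the state, without advancing time (a new reading comes with each control period).
- cams.read_camera(name): name is "side" or "top"; returns (picture, depth): 420x560x3 uint8, red, green, blue; 420x560 float32, mm along the optical axis (not along the pixel's ray), 0 where there is no reading.
- cams.get_calibration(name): a dict with "vfov" (degrees; the focal length in pixels is half the picture's height over the tangent of half this angle, whatever the lens; pixels are square), "cx", "cy" (the principal point, pixels), "distortion" ([k1, k2, p1, p2, k3] as OpenCV has them; the pictures are not rectified), "extrinsics" (4x4, takes a point from camera to world coordinates). Camera axes: x right, y down, z forward; pixel columns grow to the right and rows downward; lengths in mm; the calibration is good to about 2 mm. A picture is of the moment at which its call begins. get_calibration takes no time and is no camera call.
- order.finish_job(): hands the job in; it is judged then, once.
The state is a dict: "time_s": time; "q": joint angles; "qd": joint speeds; "joint_efforts": joint torques, N m; "ee_pos": TCP position; "orientation": TCP orientation; "wrist_force": force on the tool from outside, world axes, zero at the start; "wrist_torque": the same for the moment, N m; "finger_gap": opening from 0.0 (shut) to 1.0 (fully open); "gripper_force": force on a finger pad.
Only numpy, scipy, OpenCV 4.12 (cv2) and the standard library are available. Lean on these libraries where they do the work, as an engineer would, in place of code of your own. Each camera call takes 0.05 s, during which the arm holds its last target. There are 200 camera calls.

## Working session

There is one attempt and no reset: what is moved stays moved. The work goes in short steps, Python scripts to look and compute and a tool call to move; the robot and the scene stay as the last step left them, time stands still between calls to the robot, and variables do not carry over. Pictures are saved under pics/ and viewed, at most 10 in all, crops included, and the job is handed in when it is done.

Besides the shell and the picture viewer there is one more tool, called in YAML: its name, and indented under it one key for each argument. servo_tool: Moves the arm, as the interface text tells. Its arguments: {"type":"object","properties":{"series":{"type":"array"},"grip":{"type":"number"},"force":{"type":"number"}},"required":["series"]}

```bash
mkdir -p pics; cat > h.py <<'E'
import numpy as np, cv2
from plant import read_state, cams, order
class V:
    def __init__(s,name):
        s.rgb,s.d=cams.read_camera(name); c=cams.get_calibration(name); s.T=np.array(c["extrinsics"])
        f=s.rgb.shape[0]/2/np.tan(np.radians(c["vfov"])/2); s.K=np.array([[f,0,c["cx"]],[0,f,c["cy"]],[0,0,1]]); s.D=np.array(c["distortion"],float)
    def ray(s,uv):
        uv=np.asarray(uv,float).reshape(-1,1,2); p=cv2.undistortPoints(uv,s.K,s.D).reshape(-1,2)
        return np.c_[p,np.ones(len(p))]
    def plane(s,uv,z):
        r=s.ray(uv)@s.T[:3,:3].T; o=s.T[:3,3]; return o+r*((z-o[2])/r[:,2])[:,None]
    def pts(s,uv):
        uv=np.asarray(uv,int).reshape(-1,2); r=s.ray(uv); return (r*s.d[uv[:,1],uv[:,0]][:,None])@s.T[:3,:3].T+s.T[:3,3]
    def cloud(s):
        h,w=s.d.shape; u,v=np.meshgrid(np.arange(w),np.arange(h)); P=s.pts(np.c_[u.ravel(),v.ravel()]).reshape(h,w,3); P[s.d<=0]=np.nan; return P
    def proj(s,P):
        M=np.linalg.inv(s.T); return cv2.projectPoints(np.asarray(P,float).reshape(-1,3),cv2.Rodrigues(M[:3,:3])[0],M[:3,3],s.K,s.D)[0].reshape(-1,2)
    def save(s,n): cv2.imwrite("pics/"+n,s.rgb[:,:,::-1])
E
python3 - <<'E'
from h import *
for n in("top","side"):
    v=V(n); v.save(n+"0.png"); print(n,v.T.round(2).tolist(),v.K[0,0],v.D, (v.d>0).mean())
s=read_state(); print(s)
E
```

```text
top [[-0.0, -0.99, 0.12, 398.37], [-1.0, 0.01, 0.01, 9.54], [-0.01, -0.12, -0.99, 1324.25], [0.0, 0.0, 0.0, 1.0]] 455.44200637946443 [-0.13489298  0.          0.          0.          0.        ] 0.9959651360544217
side [[-0.99, -0.08, 0.06, 486.62], [-0.1, 0.69, -0.71, 777.82], [0.01, -0.72, -0.7, 794.31], [0.0, 0.0, 0.0, 1.0]] 431.09317685067015 [-0.00117163  0.          0.          0.          0.        ] 0.9959438775510204
{'time_s': 0.1, 'q': array([-1.04637916e+00,  2.55687788e-01,  1.07142878e-01, -4.13973937e-04,
       -1.42387345e+00, -2.84623607e-01]), 'qd': array([-0.00086773, -0.00244245,  0.00297964,  0.00204587, -0.00067957,
       -0.00077696]), 'joint_efforts': array([-3.27501170e-03, -3.87598443e+01,  2.38475132e+01,  5.37791312e+00,
       -3.75057294e-03,  1.88404692e-05]), 'ee_pos': array([ 130.57643264, -533.77882487,  198.4910707 ]), 'orientation': array([ 3.75638554e-01, -3.11878941e+00, -2.59516886e-03]), 'wrist_force': array([ 0.91931312, -0.67005274,  0.30825333]), 'wrist_torque': array([ 0.03299178, -0.02667599,  0.02030554]), 'gripper_force': 0.0, 'finger_gap': 1.0019720231299516}
```

View pics/top0.png

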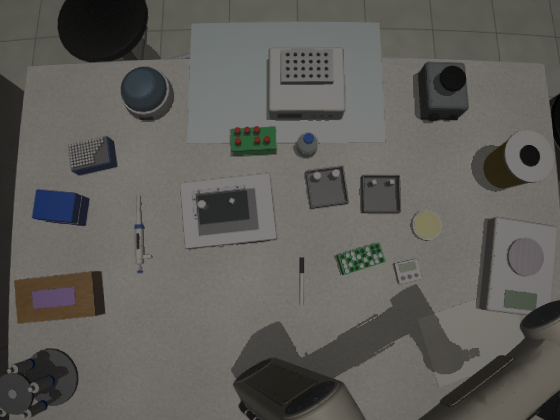

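View pics/side0.png

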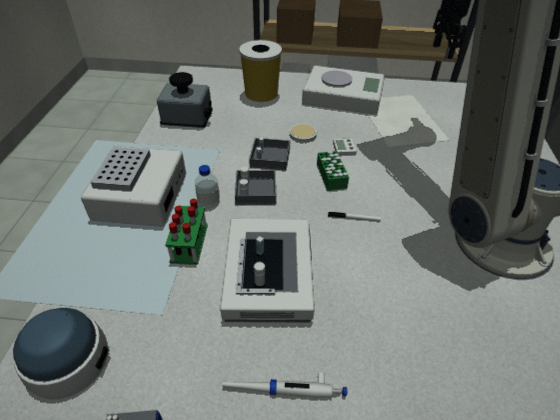

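The top view shows the reader around (228,210), with the vial near (201,188) and the cuvette near (232,202). The trays are at (326,187) and (380,194), the rack at (361,258) and the marker at (302,280). I'll enlarge these areas and measure them.

```bash
python3 - <<'E'
from h import *
t=V("top"); s=V("side")
a=cv2.resize(t.rgb[165:255,175:280],None,fx=3.8,fy=3.3,interpolation=3)
def R(im,x0,x1,y0,y1): return cv2.resize(im[y0:y1,x0:x1],(400,300),interpolation=cv2.INTER_CUBIC)
im=np.vstack([np.hstack([R(t.rgb,175,283,170,251),R(t.rgb,300,408,160,241)]),np.hstack([R(s.rgb,215,323,220,301),R(s.rgb,230,350,130,220)])])
im=np.clip(im.astype(float)*1.6,0,255).astype(np.uint8)
cv2.imwrite("pics/c1.png",im[:,:,::-1])
P=t.cloud(); Q=s.cloud()
def box(C,m,name):
    p=C[m]; p=p[~np.isnan(p).any(1)]
    r=cv2.minAreaRect(p[:,:2].astype(np.float32)); print(name,len(p),np.round(r[0],1),np.round(r[1],1),round(r[2],1),"z",np.percentile(p[:,2],[5,50,95]).round(1))
for C,v,n in((P,t,"top"),(Q,s,"side")):
    g=cv2.cvtColor(v.rgb,cv2.COLOR_RGB2HSV)
    x,y,z=C[...,0],C[...,1],C[...,2]
    print(n,"bench z",np.nanmedian(z[(x>350)&(x<420)&(y>0)&(y<40)]))
    reg=(x>250)&(x<600)&(y>-260)&(y<230)
    gm=(reg&(z>15)&(y<-100)&(x<440)&(z<60)).astype(np.uint8)
    for nm,m in(("rack",gm),("bins",(reg&(z>22)&(z<40)&(x>430)&(y<-20)).astype(np.uint8)),("scan",(reg&(z>45)&(z<75)&(y>20)&(x<540)).astype(np.uint8)),("tall",(reg&(z>85)&(z<125)&(x<560)).astype(np.uint8)),("marker",(reg&(z>6)&(z<16)&(y<0)&(y>-100)&(x<420)).astype(np.uint8))):
        k,l,st,_=cv2.connectedComponentsWithStats(m)
        for i in range(1,k):
            if st[i,4]>7: box(C,l==i,nm)
E
```

```text
top bench z 0.8653741215056243
rack 506 [ 413.7 -201.1] [ 51.4 116.6] 0.6 z [25.5 43.7 50.5]
bins 78 [ 589.3 -121.8] [109.7  20. ] 89.7 z [25.8 31.5 35.7]
bins 51 [ 583.2 -239.3] [34.2 40.6] 1.0 z [26.3 31.9 35.3]
bins 26 [ 456.5 -247. ] [31.8 13.3] 15.6 z [29.4 37.1 39.8]
bins 8 [ 438.2 -144.3] [ 6.9 14.3] 72.9 z [22.8 35.2 39.5]
scan 1549 [506.2 131.5] [ 70.2 197.7] 1.9 z [50.7 55.3 59.6]
marker 184 [359.8 -38.4] [120.1  17.4] 1.0 z [ 7.  10.9 15.3]
side bench z -1.245367318282831
rack 484 [ 412.8 -197.5] [ 54.  121.3] 0.0 z [19.7 40.3 46.9]
bins 45 [ 573.6 -228.2] [47.9 26.2] 46.1 z [22.8 28.6 31.8]
bins 153 [ 445.5 -200.2] [ 28.5 125.6] 16.3 z [23.  34.7 39.6]
bins 10 [ 446.7 -245.7] [20.   9.6] 61.9 z [35.3 38.2 39.6]
bins 36 [ 590.  -126.1] [ 5.7 96.7] 6.8 z [27.2 30.5 32.8]
bins 30 [588.6 -67.1] [20.6  9.2] 27.0 z [22.6 28.2 32.4]
scan 1834 [507.6 131.5] [ 71. 199.] 2.4 z [51.1 53.4 55.7]
marker 178 [361.4 -37.9] [ 15.7 117. ] 88.6 z [ 6.3  9.9 13.6]
```

View pics/c1.png

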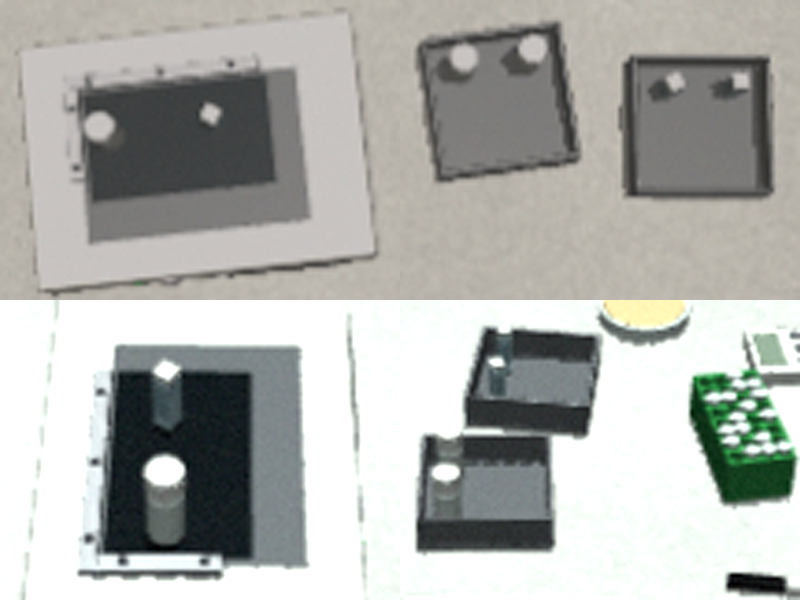

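In the enlarged crops, the vial tray is the left one in the top view at (326,187), and its contents are round. The cuvette tray is at (380,194). On the glass, the vial's cap is at top pixel (201.7,204), right beside the short rail. The cuvette's cap is at (231.7,200.8), turned about 35°. Next I'll take precise positions.

```bash
python3 - <<'E'
from h import *
t=V("top"); s=V("side")
def tri(a,b):
    o1,o2=t.T[:3,3],s.T[:3,3]; d1=(t.ray(a)@t.T[:3,:3].T)[0]; d2=(s.ray(b)@s.T[:3,:3].T)[0]
    k=np.linalg.lstsq(np.c_[d1,-d2],o2-o1,rcond=None)[0]; p,q=o1+k[0]*d1,o2+k[1]*d2; return (p+q)/2,np.linalg.norm(p-q)
def comps(v,m,amin):
    k,l,st,c=cv2.connectedComponentsWithStats(m.astype(np.uint8)); return [(c[i],st[i],l==i) for i in range(1,k) if st[i,4]>amin]
G={}
for v,n,win,th in((t,"top",(190,262,183,230),120),(s,"side",(240,300,228,292),120)):
    g=cv2.cvtColor(v.rgb,cv2.COLOR_RGB2GRAY); G[n]=g
    m=np.zeros_like(g); x0,x1,y0,y1=win; m[y0:y1,x0:x1]=(g[y0:y1,x0:x1]>th)
    for c,st,_ in comps(v,m,5): print(n,c.round(2),st)
def rect(v,mask,z,nm):
    cs=max(cv2.findContours(mask.astype(np.uint8),0,1)[0],key=cv2.contourArea)
    P=v.plane(cs.reshape(-1,2),z)[:,:2].astype(np.float32); r=cv2.minAreaRect(P); a=r[2]; w,h=r[1]
    print(nm,np.round(r[0],1),(round(w,1),round(h,1)),"ang",round(a,2))
# scanner outline: bright-ish vs bench is low contrast -> height in depth
for v,n in((t,"top"),(s,"side")):
    C=v.cloud(); x,y,z=np.moveaxis(C,-1,0)
    reg=(x>330)&(x<620)&(y>5)&(y<300)&(z>40)&(z<70)
    m=max(comps(v,reg,50),key=lambda c:c[1][4])[2]; rect(v,m,55,n+" scanner")
    for nm,lo,hi in(("vbin",-142,-56),("x",0,0)):
        pass
    hs=cv2.cvtColor(v.rgb,cv2.COLOR_RGB2HSV)
    reg=(x>340)&(x<480)&(y>-290)&(y<-120)&(z>34)&(z<55); m=max(comps(v,reg,30),key=lambda c:c[1][4])[2]; rect(v,m,42,n+" rack")
g=G["top"]
dark=(g<95).astype(np.uint8); 
for nm,(x0,x1,y0,y1) in dict(vbin=(300,352,160,212),cbin=(355,405,170,218)).items():
    m=np.zeros_like(g); m[y0:y1,x0:x1]=dark[y0:y1,x0:x1]; rect(t,m,32,nm)
print(g[184:212,190:206]); print(g[184:200,225:234])
E
```

```text
top [225.18 197.1 ] [190 183  72  47 625]
top [231.67 200.17] [231 199   3   3   6]
top [201.26 203.59] [199 201   6   6  27]
side [273.25 242.52] [240 228  60  64 595]
side [259.65 238.48] [257 236   7   6  23]
side [258.93 265.81] [254 262  11   8  67]
side [240.68 272.48] [240 265   3  18  40]
side [242.62 289.62] [240 286   7   6  24]
side [258.66 290.  ] [249 289  20   3  59]
side [272.88 290.12] [272 289   3   3   8]
top scanner [551.5 165.6] (158.3, 259.6) ang 5.36
top rack [ 432.  -209.5] (58.5, 126.0) ang 16.29
side scanner [551.9 175.1] (159.0, 267.1) ang 5.69
side rack [ 432.  -202.8] (60.9, 133.3) ang 16.56
vbin [ 636.7 -113.4] (115.2, 118.1) ang 7.43
cbin [ 616.5 -269.7] (121.4, 111.6) ang 89.67
[[123 123 122 122 123 123 123 123 122 122 123 122 123 122 122 123]
 [122 122 123 123 122 122 123 122 123 122 123 123 122 123 123 123]
 [123 123 123 122 123 123 122 122 122 123 123 123 123 122 123 123]
 [123 123 123 122 122 122 122 123 122 123 123 122 122 123 123 122]
 [122 123 123 122 122 123 123 122 122 122 123 124 122 122 123 122]
 [122 122 122 123 123 122 123 119 111 111 110 1
[... 1419 characters left out ...]
45  45]
 [122 122 116 102 118 119 103  61  66  40  40  40  40  40  42  41]]
[[123 123 123 123 122 123 123 124 122]
 [122 123 123 123 122 122 122 122 123]
 [115 111 112 113 119 119 119 120 118]
 [113 107 110 111 115 117 117 116 116]
 [116 116 117 116 117 117 118 117 118]
 [118 118 119 118 119 111 109 101  94]
 [ 87  87  88  90  96  90  85  79  73]
 [ 63  59  54  55  62  60  61  60  59]
 [ 59  55  50  48  48  45  44  41  40]
 [ 40  41  40  39  39  40  41  42  41]
 [ 40  39  41  40  41  41  40  40  41]
 [ 40  40  39  39  40  42  40  40  41]
 [ 41  39  41  40  41  40  39  41  40]
 [ 41  40  40  40  40  54  54  42  40]
 [ 39  40  40  40  39  87 102  89  62]
 [ 40  40  41  41  65 107 122 116 105]]
```

```bash
python3 - <<'E'
from h import *
t=V("top"); s=V("side")
def tri(a,b):
    o1,o2=t.T[:3,3],s.T[:3,3]; d1=(t.ray(a)@t.T[:3,:3].T)[0]; d2=(s.ray(b)@s.T[:3,:3].T)[0]
    k=np.linalg.lstsq(np.c_[d1,-d2],o2-o1,rcond=None)[0]; p,q=o1+k[0]*d1,o2+k[1]*d2; return ((p+q)/2).round(1),np.linalg.norm(p-q).round(1)
cap={}
def up(v,x0,x1,y0,y1,th,z,nm):
    g=cv2.cvtColor(v.rgb,cv2.COLOR_RGB2GRAY)[y0:y1,x0:x1]; k=8
    G=cv2.resize(g,None,fx=k,fy=k,interpolation=cv2.INTER_CUBIC)
    c=max(cv2.findContours((G>th).astype(np.uint8),0,1)[0],key=cv2.contourArea).reshape(-1,2)
    uv=(c+.5)/k-.5+[x0,y0]; M=cv2.moments(uv.astype(np.float32)); ctr=(M["m10"]/M["m00"],M["m01"]/M["m00"])
    P=v.plane(uv,z)[:,:2].astype(np.float32); r=cv2.minAreaRect(P)
    print(nm,np.round(ctr,2),np.round(r[0],1),np.round(r[1],1),round(r[2],1)); cap[nm]=ctr
up(t,226,238,195,206,80,101,"tc"); up(t,196,208,198,210,95,109,"tv")
up(s,252,268,232,246,135,101,"sc"); up(s,250,270,258,275,140,109,"sv")
print("cuv",tri(cap["tc"],cap["sc"]),"vial",tri(cap["tv"],cap["sv"]))
L=t.plane([[200,193.1],[226,190.0],[195.5,195],[196.4,208],[195.4,193.6]],63); print("rail",L.round(1))
for v,n in((t,"top"),(s,"side")):
    C=v.cloud(); x,y,z=np.moveaxis(C,-1,0)
    def big(reg,zz,nm):
        k,l,st,_=cv2.connectedComponentsWithStats(reg.astype(np.uint8)); i=1+np.argmax(st[1:,4])
        cs=np.vstack([q.reshape(-1,2) for q in cv2.findContours((l==i).astype(np.uint8),0,1)[0]])
        r=cv2.minAreaRect(v.plane(cs,zz)[:,:2].astype(np.float32)); print(n,nm,np.round(r[0],1),np.round(r[1],1),round(r[2],1),"z",np.median(z[l==i]).round(1))
    big((x>330)&(x<690)&(y>5)&(y<310)&(z>44)&(z<70),55,"scan")
    big((x>340)&(x<500)&(y>-290)&(y<-100)&(z>36)&(z<55),44,"rack")
    big((x>560)&(x<720)&(y>-190)&(y<-40)&(z>18)&(z<45),32,"vbin")
    big((x>540)&(x<720)&(y>-350)&(y<-200)&(z>18)&(z<45),32,"cbin")
E
```

```text
tc [231.41 200.2 ] [589.6 150.8] [13.2 12.9] 62.2
tv [201.2  203.61] [579.4 232.2] [19.9 20.1] 45.3
sc [259.45 238.43] [589.6 152.8] [12.1 11.7] 61.0
sv [258.98 265.74] [578.8 234.1] [19.8 19.8] 51.5
cuv (array([589.8, 151. ,  98.9]), np.float64(0.1)) vial (array([579.4, 232.4, 106.9]), np.float64(0.9))
rail [[616.4 244.4  63. ]
 [624.7 170.7  63. ]
 [611.1 257.2  63. ]
 [574.  253.9  63. ]
 [615.1 257.5  63. ]]
top scan [568.5 167.4] [192.3 259.3] 6.0 z 55.6
top rack [ 431.9 -209.4] [ 58.3 125.2] 16.3 z 44.2
top vbin [ 640.2 -115.5] [111.4 111.8] 7.3 z 31.6
top cbin [ 617.9 -272.9] [112.4 108.7] 89.7 z 31.2
side scan [566.8 176.1] [189.4 265.1] 6.0 z 53.6
side rack [ 431.6 -200.3] [ 59.6 132.9] 16.8 z 41.6
side vbin [ 638.5 -104.8] [109.1 124.8] 7.7 z 28.5
side cbin [ 618.3 -261. ] [126.8 110.2] 89.7 z 26.8
```

The measurements agree with the given sizes and heights. The corner is at about (615,257), reader yaw 6°. The vial stands at (579,232) and the cuvette at (590,151), turned about 61.5°. Going to the vial.

servo_tool:
  series:
    - [[44.9, 76.6, 0, -0.118], [44.9, 76.6, 0, -0.118], [44.9, 76.6, 0, -0.118], [44.9, 76.6, 0, -0.118], [44.9, 76.6, 0, -0.118], [44.9, 76.6, 0, -0.118], [44.9, 76.6, 0, -0.118], [44.9, 76.6, 0, -0.118], [44.9, 76.6, 0, -0.118], [44.9, 76.6, 0, -0.118], [44.9, 76.6, 0, -0.118], [44.9, 76.6, 0, -0.118], [44.9, 76.6, 0, -0.118], [44.9, 76.6, 0, -0.118], [44.9, 76.6, 0, -0.118], [44.9, 76.6, 0, -0.118], [44.9, 76.6, 0, -0.118], [44.9, 76.6, -6, -0.118], [44.9, 76.6, -6, -0.118]]
  grip: 120
  force: 25

```text
time_s: 2.78
ee_pos: [575.4, 228.6, 134.8]
orientation: [0.188, -3.125, 0.007]
wrist_force: [0.4, -0.3, -0.1]
finger_gap: 0.531
gripper_force: 0.0
```

servo_tool:
  series:
    - [[0.2, 0.2, 0, 0], [0.2, 0.2, 0, 0]]

```text
time_s: 3.02
ee_pos: [583.7, 234.5, 142.7]
orientation: [-0.191, 3.13, 0.004]
wrist_force: [-0.3, 0.2, 0.4]
finger_gap: 0.528
gripper_force: 0.0
```

```bash
python3 - <<'E'
from h import *
s=V("side"); im=cv2.resize(s.rgb[190:310,205:345],(700,600),interpolation=2); cv2.imwrite("pics/s2.png",np.clip(im[:,:,::-1]*1.4,0,255)); print(read_state()["ee_pos"])
E
```

```text
[583.29260411 234.49495744 142.19317039][ WARN:0@1.397] global loadsave.cpp:1063 imwrite_ Unsupported depth image for selected encoder is fallbacked to CV_8U.
```

View pics/s2.png

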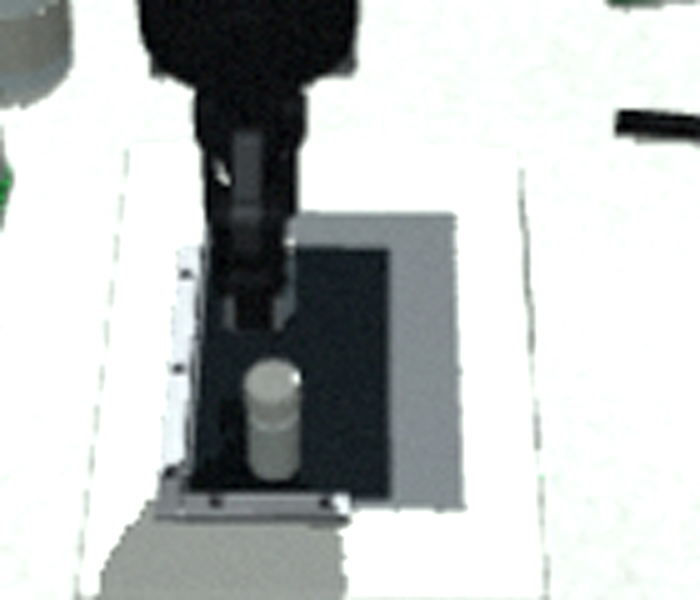

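The open fingers hang just off the vial's cap (crop pixel 272,380), about 4 mm too far in x, which matches the numbers. Going down and closing.

servo_tool:
  series:
    - [[-0.35, -0.2, 0, 0], [-0.35, -0.2, -3.5, 0], [-0.35, -0.2, -7, 0], [-0.35, -0.2, -7, 0], [-0.35, -0.2, -7, 0]]

```text
time_s: 3.7
ee_pos: [579.3, 232.1, 71.3]
orientation: [-0.192, 3.133, 0.001]
wrist_force: [-0.2, 0.7, 0.1]
finger_gap: 0.527
gripper_force: 0.0
```

servo_tool:
  series:
    - [[0, 0, 0, 0], [0, 0, 0, 0], [0, 0, 0, 0], [0, 0, 0, 0], [0, 0, 0, 0]]
  grip: 255
  force: 25

```text
time_s: 4.32
ee_pos: [579.4, 232.2, 71.1]
orientation: [-0.192, 3.132, 0.002]
wrist_force: [-0.0, -0.2, 5.7]
finger_gap: 0.235
gripper_force: 24.5
```

servo_tool:
  series:
    - [[0, 0, 5, 0], [0, 0, 8, 0], [3.6, -35, 8, 0], [3.6, -35, 8, 0], [3.6, -35, 8, 0], [3.6, -35, 8, 0], [3.6, -35, 8, 0], [3.6, -35, 8, 0], [3.6, -35, 8, 0], [3.6, -35, 8, 0], [3.6, -35, 8, 0], [3.6, -35, 8, 0], [3.6, -35, 3, 0], [3.6, -35, -1, 0], [3.6, -35, -1, 0], [3.6, -35, -1, 0]]

```text
time_s: 6.32
ee_pos: [615.5, -118.2, 61.4]
orientation: [-0.193, 3.133, -0.002]
wrist_force: [0.1, -0.5, 1.6]
finger_gap: 0.234
gripper_force: 24.6
```

servo_tool:
  series:
    - [[0, 0, -2.5, 0], [0, 0, -4.0, 0], [0, 0, -4.0, 0], [0, 0, -4.0, 0]]

```text
time_s: 6.82
ee_pos: [614.8, -118.3, 20.3]
orientation: [-0.191, 3.134, -0.0]
wrist_force: [-0.4, 0.7, -0.5]
finger_gap: 0.236
gripper_force: 27.5
```

servo_tool:
  series:
    - [[0, 0, 0, 0], [0, 0, 0, 0], [0, 0, 0, 0], [0, 0, 0, 0]]
  grip: 140

```text
time_s: 7.32
ee_pos: [614.1, -118.3, 19.3]
orientation: [0.191, -3.136, 0.0]
wrist_force: [0.5, -0.6, 0.3]
finger_gap: 0.452
gripper_force: 0.0
```

servo_tool:
  series:
    - [[0, 0, 5, 0], [0, 0, 11, 0], [0, 0, 11, 0], [0, 0, 11, 0]]

```text
time_s: 7.82
ee_pos: [614.0, -118.0, 129.1]
orientation: [-0.191, 3.136, 0.001]
wrist_force: [0.3, -0.1, -0.6]
finger_gap: 0.453
gripper_force: 0.0
```

```bash
python3 - <<'E'
from h import *
t=V("top"); s=V("side")
R=lambda im,x0,x1,y0,y1:cv2.resize(im[y0:y1,x0:x1],(400,300),interpolation=cv2.INTER_CUBIC)
im=np.hstack([R(t.rgb,280,408,150,246),R(s.rgb,210,338,120,216)]); cv2.imwrite("pics/b1.png",np.clip(im[:,:,::-1]*1.5,0,255).astype(np.uint8)); print(read_state()["ee_pos"])
E
```

```text
[ 613.22081641 -118.10567837  127.75115011]
```

View pics/b1.png

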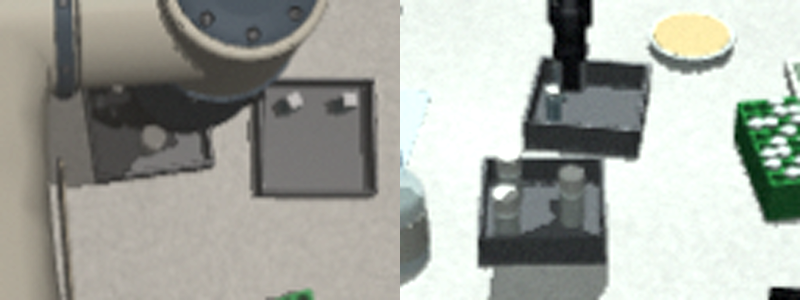

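The vial stands in the near half of its tray (side crop 570,195). Next, the cuvette.

servo_tool:
  series:
    - [[-2.4, 26.9, 3, -0.62], [-2.4, 26.9, 3, -0.62], [-2.4, 26.9, 3, -0.62], [-2.4, 26.9, 3, -0.62], [-2.4, 26.9, 3, -0.62], [-2.4, 26.9, 3, -0.62], [-2.4, 26.9, 3, -0.62], [-2.4, 26.9, 3, -0.62], [-2.4, 26.9, 3, -0.62], [-2.4, 26.9, 3, -0.62], [-2.4, 26.9, 0, -0.62], [-2.4, 26.9, 0, -0.62]]

```text
time_s: 9.43
ee_pos: [588.5, 150.0, 127.1]
orientation: [-0.774, -3.04, 0.004]
wrist_force: [0.2, 0.5, 0.8]
finger_gap: 0.451
gripper_force: 0.0
```

servo_tool:
  series:
    - [[0.1, 0.1, -3, 0], [0.1, 0.1, -6, 0], [0.1, 0.1, -6, 0], [0.1, 0.1, -6, 0]]

```text
time_s: 9.93
ee_pos: [592.4, 151.9, 71.3]
orientation: [0.773, 3.042, 0.002]
wrist_force: [0.1, -0.3, -0.1]
finger_gap: 0.448
gripper_force: 0.0
```

servo_tool:
  series:
    - [[0, 0, 0, 0], [0, 0, 0, 0], [0, 0, 0, 0], [0, 0, 0, 0], [0, 0, 0, 0]]
  grip: 255
  force: 22

```text
time_s: 10.55
ee_pos: [591.1, 151.7, 69.3]
orientation: [-0.774, -3.045, 0.0]
wrist_force: [0.4, 0.2, -0.6]
finger_gap: -0.0
gripper_force: 0.0
```

The fingers shut on nothing, so I'll look before doing anything else.

```bash
python3 - <<'E'
from h import *
t=V("top"); s=V("side")
R=lambda im,x0,x1,y0,y1:cv2.resize(im[y0:y1,x0:x1],(400,400),interpolation=cv2.INTER_CUBIC)
im=np.hstack([R(t.rgb,175,280,165,270),R(s.rgb,215,320,205,310)]); cv2.imwrite("pics/m1.png",np.clip(im[:,:,::-1]*1.5,0,255).astype(np.uint8)); print(read_state()["ee_pos"])
E
```

```text
[591.11510885 151.7297772   69.2106013 ]
```

View pics/m1.png

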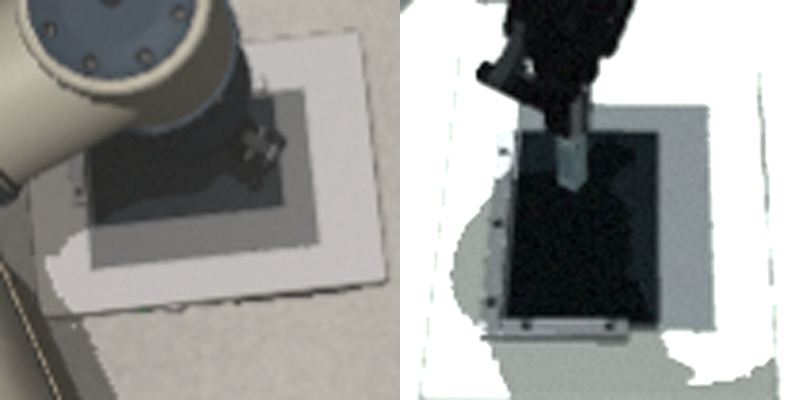

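```bash
python3 - <<'E'
from h import *
s=V("side"); t=V("top"); e=read_state(); print(e["ee_pos"],e["finger_gap"],e["orientation"])
p=e["ee_pos"]
f=lambda P:((s.proj(P)-[215,205])*400/105+[400,0]).round(0).tolist()
print("tcp,+19,+73",f([p,p+[0,0,19],p+[0,0,73]]),"cuv base/top",f([[589.7,151,55],[589.7,151,101]]))
C=s.cloud(); u=258
for r in range(222,258,2): print(r,[C[r,c].round(0).astype(int).tolist() for c in(257,260,263)])
im=s.rgb[200:265,230:295]; cv2.imwrite("pics/m2.png",np.clip(cv2.resize(im,(780,590)[:2],interpolation=cv2.INTER_CUBIC)[:,:,::-1]*2.2,0,255).astype(np.uint8))
E
```

```text
[591.14257305 151.72204984  69.21689378] -0.0009048837108860462 [-7.74518061e-01 -3.04453549e+00  1.34014830e-04]
tcp,+19,+73 [[568.0, 162.0], [567.0, 141.0], [565.0, 75.0]] cuv base/top [[571.0, 178.0], [569.0, 125.0]]
222 [[591, 170, 169], [583, 178, 178], [578, 170, 170]]
224 [[591, 171, 164], [584, 173, 167], [580, 156, 150]]
226 [[592, 166, 153], [584, 174, 163], [580, 157, 146]]
228 [[591, 171, 153], [585, 170, 152], [581, 156, 138]]
230 [[590, 178, 154], [585, 171, 147], [580, 162, 138]]
232 [[589, 182, 152], [586, 163, 132], [580, 159, 129]]
234 [[592, 168, 131], [586, 164, 127], [581, 159, 123]]
236 [[592, 170, 127], [586, 164, 121], [580, 161, 118]]
238 [[592, 168, 119], [587, 163, 114], [581, 160, 111]]
240 [[592, 168, 112], [587, 163, 108], [580, 161, 106]]
242 [[595, 155, 91], [587, 163, 101], [582, 153, 91]]
244 [[595, 156, 86], [588, 158, 89], [582, 152, 83]]
246 [[595, 156, 79], [587, 160, 85], [582, 153, 78]]
248 [[595, 157, 74], [588, 161, 79], [582, 153, 71]]
250 [[595, 156, 65], [588, 160, 71], [582, 153, 63]]
252 [[595, 156, 59], [588, 160, 64], [582, 153, 57]]
254 [[595, 158, 55], [588, 160, 57], [582, 157, 55]]
256 [[594, 164, 54], [588, 162, 53], [581, 161, 52]]
```

View pics/m2.png

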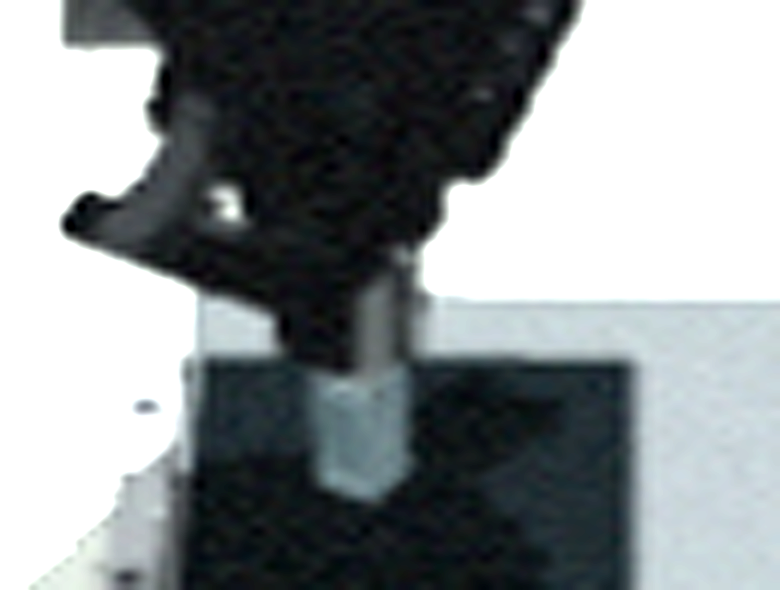

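The cuvette still stands at about (589,151), and the fingertips appear to end just above its stopper at z≈101, although the reported TCP is at 69. I'll lift and check the tips against the reported pose.

servo_tool:
  series:
    - [[0, 0, 4, 0], [0, 0, 8, 0], [0, 0, 8, 0], [0, 0, 8, 0]]

```text
time_s: 11.25
ee_pos: [590.8, 151.8, 148.8]
orientation: [-0.775, -3.044, -0.0]
wrist_force: [-0.6, -0.8, -1.0]
finger_gap: -0.001
gripper_force: 0.0
```

```bash
python3 - <<'E'
from h import *
s=V("side"); e=read_state(); p=e["ee_pos"]; print(p,e["finger_gap"],e["gripper_force"],e["wrist_force"].round(1))
print("tcp px",s.proj([p,p+[0,0,30]]).round(1).tolist(),"cuv",s.proj([[589.7,151,55],[589.7,151,101]]).round(1).tolist())
C=s.cloud(); g=cv2.cvtColor(s.rgb,cv2.COLOR_RGB2GRAY)
m=(abs(C[...,0]-p[0])<45)&(abs(C[...,1]-p[1])<45)&(C[...,2]>104)
v,u=np.where(m)
for r in range(v.max()-14,v.max()+1): 
    k=v==r
    if k.any(): print(r,u[k].min(),u[k].max(),C[r,u[k]].mean(0).round(0))
k,l,st,c=cv2.connectedComponentsWithStats(((abs(C[...,0]-590)<20)&(abs(C[...,1]-155)<20)&(C[...,2]>62)&(C[...,2]<106)).astype(np.uint8)); print(st[1:],c[1:])
cv2.imwrite("pics/m3.png",np.clip(cv2.resize(s.rgb[185:265,230:300],(525,600),interpolation=cv2.INTER_CUBIC)[:,:,::-1]*2.,0,255).astype(np.uint8))
E
```

```text
[590.48705337 151.62198684 148.19471985] -0.0009448943232480799 0.0 [-0.5  0.6  0.3]
tcp px [[258.6, 222.8], [258.3, 212.5]] cuv [[259.9, 251.6], [259.4, 237.8]]
202 244 265 [589. 174. 228.]
203 250 265 [588. 173. 225.]
204 248 265 [589. 174. 223.]
205 250 265 [588. 171. 218.]
206 252 265 [587. 169. 213.]
207 252 264 [589. 164. 205.]
208 252 264 [589. 164. 203.]
209 252 264 [589. 164. 200.]
210 252 264 [589. 164. 197.]
211 252 264 [589. 164. 194.]
212 252 264 [589. 163. 191.]
213 254 263 [588. 165. 190.]
214 256 262 [587. 165. 187.]
215 258 261 [586. 163. 183.]
216 260 260 [585. 165. 181.]
[[256 236   8  17 108]] [[259.82407407 244.12037037]]
```

View pics/m3.png

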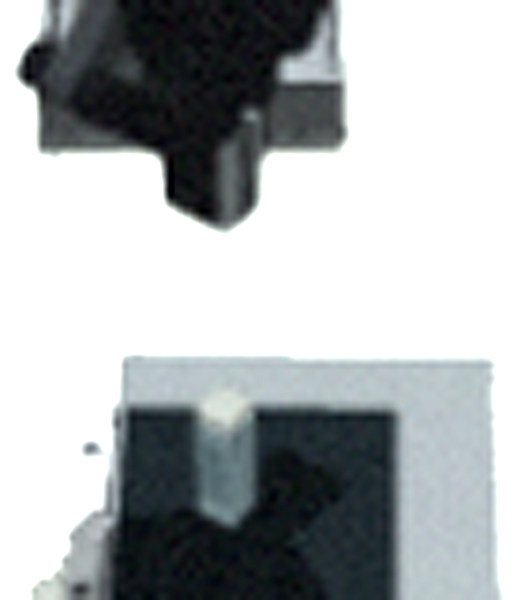

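The tips show at z≈181 while the TCP reads 148, so the real fingertips are about 32 mm above the reported TCP. From now on I'll command z about 32 mm lower. The cuvette stands unmoved, with its stopper at (228,405).

servo_tool:
  series:
    - [[-0.1, -0.05, -1, 0], [-0.1, -0.05, -2, 0], [-0.1, -0.05, -2.5, 0], [-0.1, -0.05, -6, 0], [-0.1, -0.05, -8, 0], [-0.1, -0.05, -9.5, 0], [-0.1, -0.05, -11, 0], [-0.1, -0.05, -11, 0], [-0.1, -0.05, -11, 0]]
  grip: 140

```text
time_s: 12.42
ee_pos: [590.8, 151.4, 40.0]
orientation: [0.774, 3.044, 0.001]
wrist_force: [0.8, 0.7, 0.2]
finger_gap: 0.449
gripper_force: 0.0
```

servo_tool:
  series:
    - [[0, 0, 0, 0], [0, 0, 0, 0], [0, 0, 0, 0], [0, 0, 0, 0], [0, 0, 0, 0]]
  grip: 255
  force: 22

```text
time_s: 13.05
ee_pos: [590.7, 151.4, 40.0]
orientation: [0.774, 3.044, 0.001]
wrist_force: [-1.2, 0.3, 5.4]
finger_gap: 0.14
gripper_force: 26.4
```

servo_tool:
  series:
    - [[0, 0, 5, 0], [0, 0, 8, 0], [0.2, -42.3, 8, 0.5], [0.2, -42.3, 8, 0.5], [0.2, -42.3, 8, 0.5], [0.2, -42.3, 8, 0.5], [0.2, -42.3, 8, 0.5], [0.2, -42.3, 8, 0.5], [0.2, -42.3, 8, 0.5], [0.2, -42.3, 8, 0.5], [0.2, -42.3, 8, 0.5], [0.2, -42.3, 8, 0.5], [0.2, -42.3, 8, 0.5], [0.2, -42.3, 3, 0.5], [0.2, -42.3, 0, 0.5], [0.2, -42.3, 0, 0.5], [0.2, -42.3, 0, 0.5]]

```text
time_s: 15.18
ee_pos: [593.3, -271.9, 41.2]
orientation: [-0.004, 3.139, -0.002]
wrist_force: [0.5, -0.2, 0.8]
finger_gap: 0.142
gripper_force: 25.7
```

servo_tool:
  series:
    - [[0, 0, -3.5, 0], [0, 0, -5.1, 0], [0, 0, -5.1, 0], [0, 0, -5.1, 0]]

```text
time_s: 15.68
ee_pos: [592.9, -272.0, -10.6]
orientation: [-0.003, 3.14, -0.001]
wrist_force: [-0.6, -0.4, 0.6]
finger_gap: 0.141
gripper_force: 26.7
```

servo_tool:
  series:
    - [[0, 0, 0, 0], [0, 0, 0, 0], [0, 0, 0, 0], [0, 0, 0, 0]]
  grip: 150

```text
time_s: 16.18
ee_pos: [592.1, -271.8, -11.7]
orientation: [0.003, -3.142, -0.0]
wrist_force: [-0.3, -0.1, -0.8]
finger_gap: 0.413
gripper_force: 0.0
```

servo_tool:
  series:
    - [[0, 0, 5, 0], [0, 0, 11, 0], [-8, 8, 16, 0], [-15, 8, 16, 0], [-15, 8, 16, 0], [-15, 8, 16, 0], [-15, 8, 16, 0]]
  grip: 0

```text
time_s: 17.05
ee_pos: [442.6, -191.8, 148.7]
orientation: [-0.003, 3.14, -0.0]
wrist_force: [1.3, 0.6, -0.6]
finger_gap: 1.001
gripper_force: 0.0
```

```bash
python3 - <<'E'
from h import *
s=V("side"); e=read_state(); p=e["ee_pos"]; print(p,e["finger_gap"],e["orientation"])
cv2.imwrite("pics/b2.png",np.clip(cv2.resize(s.rgb[110:220,225:365],(760,600),interpolation=cv2.INTER_CUBIC)[:,:,::-1]*1.5,0,255).astype(np.uint8))
E
```

```text
[ 442.81340793 -191.89575096  148.24824353] 0.997225059626952 [-2.78396781e-03  3.14126575e+00 -1.16903292e-04]
```

View pics/b2.png

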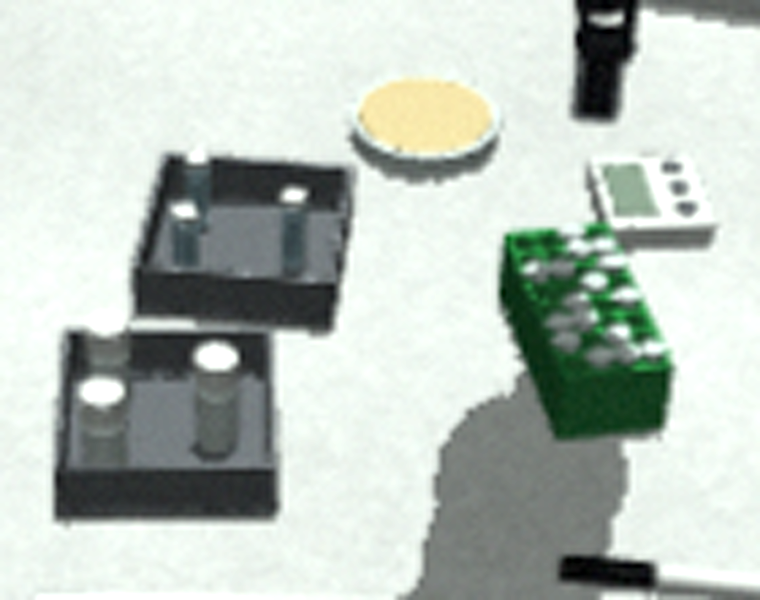

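Both samples stand in the right trays: the cuvette at (293,235) and the vial at (215,400). Next comes the rack, so I'll check the wrist joint's margin first.

```bash
python3 - <<'E'
from h import *
e=read_state(); print(e["q"].round(3),e["orientation"],e["time_s"])
E
```

```text
[-0.083  0.145 -0.162  0.    -1.263 -1.486] [-2.78396781e-03  3.14126575e+00 -1.16903292e-04] 17.1
```

servo_tool:
  series:
    - [[-1.1, -1.6, 0, 1.857], [-1.1, -1.6, 0, 1.857], [-1.1, -1.6, 0, 1.857], [-1.1, -1.6, 0, 1.857], [-1.1, -1.6, 0, 1.857], [-1.1, -1.6, 0, 1.857], [-1.1, -1.6, 0, 1.857], [-1.1, -1.6, 0, 1.857], [-1.1, -1.6, -3, 1.857], [-1.1, -1.6, -6, 1.857], [-1.1, -1.6, -6, 1.857], [-1.1, -1.6, -6, 1.857], [-1.1, -1.6, -6, 1.857]]

```text
time_s: 18.73
ee_pos: [432.3, -208.1, 89.5]
orientation: [-2.515, 1.881, -0.003]
wrist_force: [0.6, -0.1, 0.1]
finger_gap: 1.001
gripper_force: 0.0
```

servo_tool:
  series:
    - [[0, 0, -3, 0], [0, 0, -6, 0], [0, 0, -8, 0], [0, 0, -10, 0], [0, 0, -11.3, 0], [0, 0, -11.3, 0], [0, 0, -11.3, 0]]

```text
time_s: 19.6
ee_pos: [432.0, -208.0, -23.8]
orientation: [-2.517, 1.879, -0.002]
wrist_force: [0.9, 0.3, -0.0]
finger_gap: 1.003
gripper_force: 0.0
```

servo_tool:
  series:
    - [[0, 0, 0, 0], [0, 0, 0, 0], [0, 0, 0, 0], [0, 0, 0, 0], [0, 0, 0, 0]]
  grip: 255
  force: 60

```text
time_s: 20.23
ee_pos: [431.9, -207.9, -23.9]
orientation: [-2.517, 1.879, -0.002]
wrist_force: [-0.1, 1.5, 6.5]
finger_gap: 0.666
gripper_force: 65.5
```

servo_tool:
  series:
    - [[0, 0, 5, 0], [0, 0, 10, 0], [0, 0, 12, 0], [15, 38.5, 12, -0.18], [15, 38.5, 12, -0.18], [15, 38.5, 12, -0.18], [15, 38.5, 12, -0.18], [15, 38.5, 12, -0.18], [15, 38.5, 12, -0.18], [15, 38.5, 12, -0.18], [15, 38.5, 12, -0.18], [15, 38.5, 12, -0.18], [15, 38.5, 12, -0.18], [15, 38.5, 12, -0.18], [15, 38.5, 12, -0.18], [15, 38.5, 8.5, -0.18], [15, 38.5, 8.5, -0.18], [15, 38.5, 8.5, -0.18]]

```text
time_s: 22.48
ee_pos: [581.8, 177.2, 61.4]
orientation: [-2.338, 2.097, -0.002]
wrist_force: [0.0, 0.1, -3.0]
finger_gap: 0.668
gripper_force: 66.2
```

```bash
python3 - <<'E'
from h import *
s=V("side"); t=V("top"); e=read_state(); print(e["ee_pos"],e["orientation"],e["finger_gap"],e["gripper_force"],e["wrist_force"])
R=lambda im,x0,x1,y0,y1:cv2.resize(im[y0:y1,x0:x1],(400,400),interpolation=cv2.INTER_CUBIC)
cv2.imwrite("pics/r1.png",np.clip(np.hstack([R(t.rgb,160,280,150,270),R(s.rgb,205,325,200,320)])[:,:,::-1]*1.5,0,255).astype(np.uint8))
for v,n in((s,"side"),(t,"top")):
    h=cv2.cvtColor(v.rgb,cv2.COLOR_RGB2HSV); C=v.cloud()
    m=(h[...,0]>45)&(h[...,0]<80)&(h[...,1]>120)&(abs(C[...,0]-580)<60)&(abs(C[...,1]-180)<90)
    p=C[m]; print(n,len(p),np.percentile(p,[1,50,99],axis=0).round(1).tolist() if len(p) else "")
    if n=="side":
        f=p[p[:,1]>p[:,1].max()-25]; 
        vv,uu=np.where(m)
        for c in range(uu.min(),uu.max()+1,2): r=vv[uu==c].max(); print(c,r,C[r,c].round(1))
E
```

```text
[582.18594437 177.5705052   61.92346928] [-2.33655922e+00  2.09652797e+00 -2.05618164e-03] 0.6680619851274823 66.16619110107422 [-0.28296328  0.27505651 -2.75010933]
side 847 [[546.1, 153.7, 53.2], [576.2, 233.8, 120.1], [614.6, 241.8, 165.7]]
234 225 [632.5 195.4 181.1]Traceback (most recent call last):
  File "<stdin>", line 12, in <module>
    return umr_maximum(a, axis, None, out, keepdims, initial, where)
ValueError: zero-size array to reduction operation maximum which has no identity
```

View pics/r1.png

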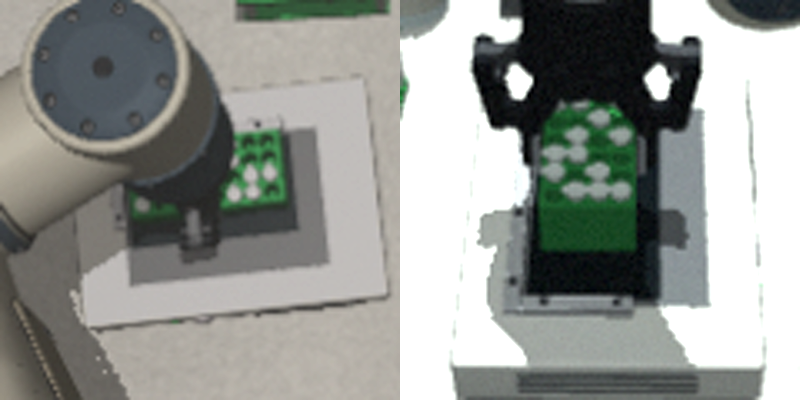

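The glass is clear, and the rack hangs level and roughly square inside the corner. Its end, at side crop (590,250), is short of the short rail at (570,303). Lowering it gently.

servo_tool:
  series:
    - [[0, 0, -1.5, 0], [0, 0, -2.6, 0], [0, 0, -2.6, 0], [0, 0, -2.9, 0], [0, 0, -2.9, 0]]

```text
time_s: 23.2
ee_pos: [581.3, 177.3, 31.4]
orientation: [-2.338, 2.098, -0.0]
wrist_force: [0.1, -0.8, -2.2]
finger_gap: 0.671
gripper_force: 66.4
```

servo_tool:
  series:
    - [[0, 0, -0.1, 0], [0, 0, -0.2, 0], [0, 0, -0.2, 0]]

```text
time_s: 23.58
ee_pos: [581.4, 177.3, 31.2]
orientation: [-2.338, 2.097, -0.001]
wrist_force: [-4.6, 0.3, 7.3]
finger_gap: 0.668
gripper_force: 67.6
```

servo_tool:
  series:
    - [[0, 0, 0.1, 0], [0.5, 0.05, 0.1, 0], [0.8, 0.08, 0.1, 0], [0.8, 0.08, 0.1, 0]]

```text
time_s: 24.08
ee_pos: [589.2, 177.9, 31.2]
orientation: [2.338, -2.098, 0.0]
wrist_force: [-4.0, -0.5, 5.9]
finger_gap: 0.671
gripper_force: 67.6
```

servo_tool:
  series:
    - [[0.2, 0.02, 0.05, 0], [0.4, 0.04, 0.05, 0], [0.4, 0.04, 0.05, 0]]

```text
time_s: 24.45
ee_pos: [593.2, 178.3, 31.2]
orientation: [2.338, -2.098, 0.0]
wrist_force: [-4.7, 0.1, 5.5]
finger_gap: 0.669
gripper_force: 67.4
```

servo_tool:
  series:
    - [[0.1, 0.01, 0, 0], [0.2, 0.02, 0, 0], [0.2, 0.02, 0, 0]]

```text
time_s: 24.82
ee_pos: [594.1, 178.4, 31.3]
orientation: [2.337, -2.097, -0.002]
wrist_force: [-9.1, -0.1, 7.9]
finger_gap: 0.665
gripper_force: 67.8
```

servo_tool:
  series:
    - [[-0.05, 0, 0.1, 0], [-0.1, 0.5, 0.1, 0], [-0.15, 1.0, 0.1, 0], [-0.15, 1.0, 0.1, 0]]

```text
time_s: 25.32
ee_pos: [593.2, 188.0, 31.3]
orientation: [2.336, -2.098, -0.0]
wrist_force: [-2.6, -4.0, 1.4]
finger_gap: 0.667
gripper_force: 66.9
```

servo_tool:
  series:
    - [[-0.02, 0.2, 0, 0], [-0.04, 0.4, 0, 0], [-0.04, 0.4, 0, 0]]

```text
time_s: 25.7
ee_pos: [592.8, 191.7, 31.3]
orientation: [2.336, -2.098, -0.0]
wrist_force: [-2.7, -3.6, 0.8]
finger_gap: 0.666
gripper_force: 66.9
```

servo_tool:
  series:
    - [[-0.02, 0.15, 0, 0], [-0.03, 0.3, 0, 0], [-0.03, 0.3, 0, 0]]

```text
time_s: 26.08
ee_pos: [592.5, 194.6, 31.3]
orientation: [2.336, -2.098, -0.0]
wrist_force: [-2.5, -4.1, 1.0]
finger_gap: 0.667
gripper_force: 66.9
```

servo_tool:
  series:
    - [[0, 0.1, 0, 0], [0, 0.2, 0, 0], [0, 0.2, 0, 0]]

```text
time_s: 26.45
ee_pos: [592.3, 195.6, 31.3]
orientation: [2.334, -2.097, 0.001]
wrist_force: [-3.2, -7.0, 2.1]
finger_gap: 0.668
gripper_force: 66.9
```

servo_tool:
  series:
    - [[0.1, 0.15, 0, 0], [0.2, 0.3, 0, 0], [0.2, 0.3, 0, 0], [0.2, 0.3, 0, 0]]

```text
time_s: 26.95
ee_pos: [592.3, 195.5, 31.5]
orientation: [2.329, -2.093, 0.001]
wrist_force: [-8.7, -15.6, 8.2]
finger_gap: 0.667
gripper_force: 67.9
```

servo_tool:
  series:
    - [[0.15, 0, 0.05, 0], [0.3, 0.05, 0.05, 0], [0.3, 0.05, 0.05, 0], [0.3, 0.05, 0.05, 0]]

```text
time_s: 27.45
ee_pos: [592.2, 195.4, 31.6]
orientation: [2.325, -2.09, -0.005]
wrist_force: [-18.8, -15.0, 13.4]
finger_gap: 0.668
gripper_force: 68.3
```

```bash
python3 - <<'E'
from h import *
s=V("side"); t=V("top"); e=read_state(); print(e["ee_pos"],e["orientation"],e["wrist_force"],e["wrist_torque"])
h=cv2.cvtColor(s.rgb,cv2.COLOR_RGB2HSV); C=s.cloud()
m=(h[...,0]>45)&(h[...,0]<80)&(h[...,1]>100)&(abs(C[...,0]-590)<50)&(abs(C[...,1]-190)<90)&(C[...,2]<115)
f=m&(C[...,2]<92)&(C[...,2]>68)  # end face
v,u=np.where(f); p=C[f]; print(len(p),"end face y vs x slope deg",np.degrees(np.arctan(np.polyfit(p[:,0],p[:,1],1)[0])).round(1),p.mean(0).round(1))
# bottom visible edge against rail top, and left top edge of rack
k=[(c,v[u==c].max()) for c in range(u.min()+1,u.max())]; q=s.plane(k,63); print("lower visible edge @z63",q[[0,len(q)//2,-1]].round(1).tolist(), np.degrees(np.arctan(np.polyfit(q[:,0],q[:,1],1)[0])).round(2))
E
```

```text
[592.2058481  195.41673699  31.614775  ] [ 2.32519332 -2.09023689 -0.00456144] [-18.33964436 -16.18918788  13.79600302] [-4.79429498  6.41752399 -0.25522256]
323 end face y vs x slope deg -12.2 [586.5 240.4  82.5]
lower visible edge @z63 [[611.8, 257.1, 63.0], [585.6, 251.5, 63.0], [558.8, 248.4, 63.0]] 6.99
```

Both rails are touched, but pushing from above is tipping the rack slightly (tool tilt 0.9°). I'll ease the side push and add weight so it sits flat.

servo_tool:
  series:
    - [[-0.2, -0.15, 0, 0], [-0.25, -0.2, 0, 0], [-0.25, -0.2, 0, 0], [-0.25, -0.2, -0.15, 0], [-0.25, -0.2, -0.3, 0], [-0.25, -0.2, -0.3, 0], [-0.25, -0.2, -0.3, 0]]

```text
time_s: 28.42
ee_pos: [592.4, 195.5, 31.4]
orientation: [2.331, -2.094, -0.001]
wrist_force: [-17.6, -12.2, 21.4]
finger_gap: 0.664
gripper_force: 69.0
```

```bash
cat > st.py <<'E'
from h import *
from scipy.spatial.transform import Rotation as Ro
e=read_state(); z=Ro.from_rotvec(e["orientation"]).apply([0,0,1]); y=Ro.from_rotvec(e["orientation"]).apply([0,1,0])
print(e["ee_pos"].round(2),"tilt mrad xy",(z[:2]*1e3).round(1),"yaw",np.degrees(np.arctan2(y[1],y[0])).round(2),e["wrist_force"].round(1),e["wrist_torque"].round(2),e["time_s"])
E
python3 st.py
```

```text
[592.37 195.52  31.36] tilt mrad xy [-5.5 -5.5] yaw -173.87 [-17.6 -12.2  21.4] [-3.59  6.11 -0.49] 28.425
```

servo_tool:
  series:
    - [[-0.2, -0.1, 0, -0.005], [-0.2, -0.1, -0.1, -0.005], [-0.2, -0.1, -0.1, -0.005], [-0.2, -0.1, -0.1, -0.005]]

```text
time_s: 28.92
ee_pos: [592.5, 195.6, 31.2]
orientation: [2.331, -2.101, 0.003]
wrist_force: [-14.3, -9.5, 20.0]
finger_gap: 0.668
gripper_force: 69.2
```

```bash
python3 st.py
```

```text
[592.5  195.58  31.2 ] tilt mrad xy [-1.  -3.9] yaw -174.05 [-14.3  -9.5  20. ] [-3.04  4.62  0.13] 28.925
```

servo_tool:
  series:
    - [[-0.05, -0.1, 0, 0], [-0.05, -0.1, -0.1, 0], [-0.05, -0.1, -0.1, 0], [-0.05, -0.1, -0.1, 0]]

```text
time_s: 29.42
ee_pos: [592.5, 195.7, 31.1]
orientation: [2.333, -2.102, 0.003]
wrist_force: [-15.6, -7.1, 24.5]
finger_gap: 0.671
gripper_force: 69.6
```

```bash
python3 st.py
```

```text
[592.48 195.66  31.13] tilt mrad xy [ 0.6 -2.2] yaw -174.03 [-15.6  -7.1  24.5] [-2.22  5.16 -0.01] 29.425
```

servo_tool:
  series:
    - [[0, 0.1, 0.2, 0], [0, 0.25, 0.2, 0], [0, 0.25, 0.2, 0], [0, 0.25, 0, 0], [0, 0.22, -0.1, 0], [0, 0.2, -0.1, 0], [0, 0.2, -0.1, 0], [0, 0.2, -0.1, 0]]
  force: 90

```text
time_s: 30.42
ee_pos: [592.6, 195.6, 31.3]
orientation: [2.332, -2.101, 0.006]
wrist_force: [-17.1, -13.7, 30.1]
finger_gap: 0.668
gripper_force: 96.3
```

```bash
python3 st.py; python3 - <<'E'
from h import *
s=V("side"); h=cv2.cvtColor(s.rgb,cv2.COLOR_RGB2HSV); C=s.cloud()
f=(h[...,0]>45)&(h[...,0]<80)&(h[...,1]>100)&(abs(C[...,0]-590)<50)&(abs(C[...,1]-190)<90)&(C[...,2]<92)&(C[...,2]>68)
v,u=np.where(f); k=np.array([(c,v[u==c].max()) for c in range(u.min()+2,u.max()-1)])
print("rack end, lowest green pixels",k[[0,-1]].tolist(), "gap to bright rail (px):",[int(np.argmax(s.rgb[r:r+12,c].mean(1)>80)) for c,r in k[::4]])
E
```

```text
[592.56 195.59  31.27] tilt mrad xy [ 0.7 -5.1] yaw -174.03 [-17.1 -13.7  30.1] [-4.21  5.75  0.06] 30.425Traceback (most recent call last):
  File "<stdin>", line 4, in <module>
    return umr_maximum(a, axis, None, out, keepdims, initial, where)
ValueError: zero-size array to reduction operation maximum which has no identity
```

servo_tool:
  series:
    - [[0, -0.1, 0, 0], [0, -0.1, 0, 0], [0, -0.1, 0, 0], [0, -0.1, 0, 0], [0, -0.1, 0, 0], [0, -0.1, 0, 0]]

```text
time_s: 31.22
ee_pos: [592.6, 195.6, 31.2]
orientation: [2.333, -2.101, 0.005]
wrist_force: [-16.7, -9.6, 29.5]
finger_gap: 0.664
gripper_force: 96.2
```

```bash
python3 st.py; python3 -c "
from h import *
print(order.finish_job())"
```

```text
[592.56 195.62  31.24] tilt mrad xy [ 1.  -3.6] yaw -174.03 [-16.7  -9.6  29.5] [-3.29  5.97  0.08] 31.225
the job is handed in; nothing more can be done
None
```

I handed the job in at 31 s: the vial and cuvette are in their own trays, and the rack is held in the rail corner with about 17 N against the long rail and 10 N against the short. Rail contact was judged from the forces and the rack no longer moving, not from a final picture, and the tool tilt of about 0.2° could leave the rack's far end up to 0.5 mm off the glass.

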